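Pack the bracket tray and shut its hood

TASK

Slide the dust hood of the nest tray all the way open, then fit every bracket that is lying about into the tray, each flat on the bottom of the nest that has its shape and colour. When all are in, slide the hood fully shut over them, and leave the things around undisturbed.

Things in the scene. Friction and masses are not known exactly. Their poses are not given: they have to be found in the camera images.
- bracket_red_grip (a point): red flat bracket (L with two equal arms, 85 x 85 mm, corner at its +x +y side; arms 24.5 mm wide, plate 8 mm thick, 0.1 kg) with an upright grip fin 12 mm thick along the bracket's y and 20 mm long along its x, top 38 mm above the underside. This point is on the fin's middle, 27 mm above the underside; it lies +30 mm in x and -4 mm in y from the middle of the plate's outline. Axes are the bracket's: z up. May be absent.
- bracket_blue_grip (a point): blue flat bracket (short T, bar 85 mm along its y with a stub towards its -x, 55 mm overall in x; arms 24.5 mm wide, plate 8 mm thick, 0.1 kg) with an upright grip fin 12 mm thick along the bracket's y and 20 mm long along its x, top 38 mm above the underside. This point is on the fin's middle, 27 mm above the underside; it lies +15 mm in x and +0 mm in y from the middle of the plate's outline. Axes are the bracket's: z up. May be absent.
- bracket_yellow_grip (a point): yellow flat bracket (L with unequal arms, 85 mm along its y, 55 mm overall in x, foot towards -x at its +y end; arms 24.5 mm wide, plate 8 mm thick, 0.1 kg) with an upright grip fin 12 mm thick along the bracket's y and 20 mm long along its x, top 38 mm above the underside. This point is on the fin's middle, 27 mm above the underside; it lies +15 mm in x and +3 mm in y from the middle of the plate's outline. Axes are the bracket's: z up. May be absent.
- bracket_green_grip (a point): green flat bracket (long T, bar 85 mm along its x at its -y side, stem towards +y, 85 mm overall in y; arms 24.5 mm wide, plate 8 mm thick, 0.1 kg) with an upright grip fin 12 mm thick along the bracket's y and 20 mm long along its x, top 38 mm above the underside. This point is on the fin's middle, 27 mm above the underside; it lies -0 mm in x and +0 mm in y from the middle of the plate's outline. Axes are the bracket's: z up. May be absent.
- bracket_purple_grip (a point): purple flat bracket (bar 115 mm along its y with a stub towards +x off its middle, 55 mm overall in x; arms 24.5 mm wide, plate 8 mm thick, 0.1 kg) with an upright grip fin 12 mm thick along the bracket's y and 20 mm long along its x, top 38 mm above the underside. This point is on the fin's middle, 27 mm above the underside; it lies -15 mm in x and -3 mm in y from the middle of the plate's outline. Axes are the bracket's: z up. May be absent.
- nest_red (a point): where the red bracket's grip point comes to lie when it is seated in its nest of the tray (33 mm above the table); the bracket's axes are then parallel to these axes (same x, y, z directions). The nest floor, 6 mm above the table, is painted red.
- nest_blue (a point): where the blue bracket's grip point comes to lie when it is seated in its nest of the tray (33 mm above the table); the bracket's axes are then parallel to these axes (same x, y, z directions). The nest floor, 6 mm above the table, is painted blue.
- nest_yellow (a point): where the yellow bracket's grip point comes to lie when it is seated in its nest of the tray (33 mm above the table); the bracket's axes are then parallel to these axes (same x, y, z directions). The nest floor, 6 mm above the table, is painted yellow.
- nest_green (a point): where the green bracket's grip point comes to lie when it is seated in its nest of the tray (33 mm above the table); the bracket's axes are then parallel to these axes (same x, y, z directions). The nest floor, 6 mm above the table, is painted green.
- nest_purple (a point): where the purple bracket's grip point comes to lie when it is seated in its nest of the tray (33 mm above the table); the bracket's axes are then parallel to these axes (same x, y, z directions). The nest floor, 6 mm above the table, is painted purple.
- tray: fixed nest tray, aluminium, 136 mm (its x) by 196 mm (its y), origin under its centre on the table; floor 6 mm thick, ribs between the nests reach 12 mm above the table, end walls 16 mm, side rails 14 mm. Each nest is the outline of its bracket with 1.75 mm of play all round and holds a bracket only one way round, fin up, lowered from above. Two rails run 130 mm further to its +x side; the hood slides on them.
- hood (a joint): slide of the dust hood along the tray's x, m: 0 = closed over the tray, 0.130 = fully open, parked behind the tray (+x side); stays where it is left; about 2 N of friction
- hood_handle (a point): middle of the upright black grip bar on the hood's top: 14 mm (tray x) by 80 mm (tray y), 30 mm tall, foot 54 mm and top 84 mm above the table. The hood is a 134 x 210 mm plate with skirts at its sides and rear, open in front, 50 mm inner height above the table; the bar stands 20 mm nearer the robot than the hood's centre. Moves with the hood.
- tip_tube_a: red-capped tube 20 x 20 x 64 mm, bystander, to be left alone; origin under its centre
- tip_tube_b: blue-capped tube 20 x 20 x 64 mm, bystander, to be left alone; origin under its centre
- tip_tube_c: green-capped tube 20 x 20 x 64 mm, bystander, to be left alone; origin under its centre
- screw_dish: white screw dish 55 mm across, 13 mm high, bystander, to be left alone; origin under its centre
- level: round bullseye level 31 mm across, 10 mm high, bystander, to be left alone; origin under its centre

How it is judged (in metres and radians):
On the way, in this order (a step that is already met when the one before it is completed fails the run):
1. the hood is all the way open (value of joint hood above 0.12 m), for 0.2 s.
2. every bracket present is seated in its nest, hood not yet shut (distance between bracket_red_grip and nest_red below 0.005 m and angle between the x axis of each of bracket_red_grip, bracket_blue_grip, bracket_yellow_grip, bracket_green_grip, bracket_purple_grip and the x axis of tray, either way round below 0.09 rad and angle between each of bracket_red_grip, bracket_blue_grip, bracket_yellow_grip, bracket_green_grip, bracket_purple_grip's own z axis and vertical below 0.07 rad and distance between bracket_blue_grip and nest_blue below 0.005 m and distance between bracket_yellow_grip and nest_yellow below 0.005 m and distance between bracket_green_grip and nest_green below 0.005 m and distance between bracket_purple_grip and nest_purple below 0.005 m and value of joint hood above 0.03 m), for 0.2 s.
At the end, for the whole second after the job is handed in: hood within 6 mm of fully shut; every bracket present has its grip point within 5 mm of its nest's point, turned within 0.09 rad of the tray and tilted less than 0.07 rad (value of joint hood below 0.006 m and distance between bracket_red_grip and nest_red below 0.005 m and angle between the x axis of each of bracket_red_grip, bracket_blue_grip, bracket_yellow_grip, bracket_green_grip, bracket_purple_grip and the x axis of tray, either way round below 0.09 rad and angle between each of bracket_red_grip, bracket_blue_grip, bracket_yellow_grip, bracket_green_grip, bracket_purple_grip's own z axis and vertical below 0.07 rad and distance between bracket_blue_grip and nest_blue below 0.005 m and distance between bracket_yellow_grip and nest_yellow below 0.005 m and distance between bracket_green_grip and nest_green below 0.005 m and distance between bracket_purple_grip and nest_purple below 0.005 m); the robot touches nothing.
It fails at once if a bystander (tip_tube_a) is pushed more than 40 mm (distance of tip_tube_a from where it was at the start of the episode above 0.04 m).
It fails at once if a bystander (tip_tube_b) is pushed more than 40 mm (distance of tip_tube_b from where it was at the start of the episode above 0.04 m).
It fails at once if a bystander (tip_tube_c) is pushed more than 40 mm (distance of tip_tube_c from where it was at the start of the episode above 0.04 m).
It fails at once if a bystander (screw_dish) is pushed more than 40 mm (distance of screw_dish from where it was at the start of the episode above 0.04 m).
It fails at once if a bystander (level) is pushed more than 40 mm (distance of level from where it was at the start of the episode above 0.04 m).
Of bracket_red, bracket_blue, bracket_yellow, bracket_green, bracket_purple only 4 to 5 are there at a start; the rules pass over those that are not, and their reading is None.
At some moment in a run one of bracket_red, bracket_blue, bracket_yellow, bracket_green, bracket_purple may be knocked a few centimetres aside while the robot is not near it.
Once in a run the grip may slacken for a moment while it holds something.
It also fails if it takes over 200 s, if anything falls off the work surface, if the arm or the gripper's body presses on something with over 40 N, if the wrist force passes 120 N, or if a joint passes its speed limit or range.

ROBOT

A 6-joint arm with a two-finger parallel gripper is mounted at the origin on a cart in front of the work surface, level with it; the furniture and walls round the work are solid. World frame = base frame: x ahead of the robot, y to its left, z up, the work surface at z = 0. Lengths are in mm, angles in rad, forces in N, time in s.
With the tool pointing down it reaches from about 350 to 775 mm from the base axis. Payload 7.3 kg.
Tool frame: the origin (TCP) lies at the very end of the fingers, on their centre line; the grasp point (between the pads) lies 19 mm behind it; x points along the fingers, z is the direction in which the jaws open and shut, and the axes are right-handed (so a half turn about x gives the same grasp; the last joint's range is limited). The gripper opens to 92 mm and grips with 3 to 60 N. Pads are 19 mm wide; open, the fingers measure 130 mm over their backs; the gripper's body (75 mm by 190 mm) begins 47 mm behind the grasp point.
Start: joints at [0.964, 0.342, 1.524, -0, 1.275, -0.146], TCP at [233.438, 470.267, 226.741] pointing down, gripper open.
Joint ranges: [-2.53, 2.53], [-0.77, 2.02], [0.04, 2.7], [-1, 4.14], [0.28, 2.66], [-3.11, 3.11]. Speed limits (rad/s): [2.57, 2.57, 3.14, 3.14, 3.14, 3.14].

INTERFACE

Orientations are given as [roll, pitch, yaw] about the fixed x, y, z axes, in that order (R = Rz(yaw) Ry(pitch) Rx(roll)).
In Python, from plant import * gives the robot as it stands.
- The arm moves only by the tool carry_out, never from a script. Its argument "rows" is a list of rows, each a list of 4 numbers: the shift along the world's x, y, z in mm, then the turn about the world's z in degrees. In form: [[x, y, z, twist], ...]. A call has 1 to 20 rows; each row is the pose to reach, as a shift and turn from the pose measured when the call began; what a row does not reach only later rows make up. A row lasts 1/12 s, in which the tool goes at most 41.7 mm and 7.16 degrees, less where a joint would pass 70% of its speed; a pose out of reach is approached as far as the arm can. A call with a gripper value outside its range is refused whole. "hand" is the finger opening in mm, from 0 to 91.8, set as the call begins (left out, the last holds). The fingers move at their own pace and stop on an object; the grip force is fixed at half the most. Time passes only in rows, so rows that repeat a pose let the fingers close. It gives the time, the measured TCP pose, the force and the opening at its end, in the units of the state.
- get_obs(): the state, without advancing time (a new reading comes with each control period).
- capture(name): name is "side" or "top" or "wrist"; returns the picture (420x560x3 uint8, red, green, blue); there is no depth.
- camera_info(name): a dict with "camera_matrix" (3x3 intrinsics, pixels), "pose" (4x4, takes a point from camera to world coordinates); the wrist camera has in their place "mount" (4x4, takes a point from camera to tool coordinates, whose origin is the TCP and whose axes are the tool frame's). Camera axes: x right, y down, z forward; pixel columns grow to the right and rows downward; lengths in mm; the calibration is good to about 2 mm. A picture is of the moment at which its call begins: read the wrist's pose just before it. camera_info takes no time and is no camera call.
- close_job(): hands the job in, once; it reports no verdict.
The state is a dict: "time": time; "joint_positions": joint angles; "dq": joint speeds; "tau": joint torques, N m; "tool_pos": TCP position; "tcp_rot": TCP orientation; "contact_force": force on the tool from outside, world axes, zero at the start; "moment": the same for the moment, N m; "grip_width": finger opening in mm.
Only numpy, scipy, OpenCV 4.12 (cv2) and the standard library are available. Lean on these libraries where they do the work, as an engineer would, in place of code of your own. Each camera call takes 0.05 s, during which the arm holds its last target. There are 200 camera calls.

## Working session

There is one attempt and no reset: what is moved stays moved. The work goes in short steps, Python scripts to look and compute and a tool call to move; the robot and the scene stay as the last step left them, time stands still between calls to the robot, and variables do not carry over. Pictures are saved under pics/ and viewed, about 12 in all and at most 16, crops included, and the job is handed in when it is done.

Besides the shell and the picture viewer there is one more tool, called by a JSON object that holds its "op" and its "data", one argument or row to a line. carry_out: Moves the arm, as the interface text tells. Its arguments: {"type":"object","properties":{"rows":{"type":"array"},"hand":{"type":"number"}},"required":["rows"]}

```bash
mkdir -p pics; ls; python3 - <<'E'
from plant import *
import cv2,numpy as np
np.set_printoptions(precision=3,suppress=True)
print(get_obs())
for n in ("top","side","wrist"):
    print(n,camera_info(n))
    cv2.imwrite(f"pics/{n}0.png",capture(n)[:,:,::-1])
E
```

```text
pics
{'time': 0.0, 'joint_positions': array([ 0.964,  0.343,  1.525, -0.   ,  1.275, -0.146]), 'dq': array([ 0.001,  0.   , -0.001,  0.   ,  0.001,  0.001]), 'tau': array([  0.001, -43.125, -24.422,   0.072,   0.056,  -0.   ]), 'tool_pos': array([233.205, 469.925, 226.053]), 'tcp_rot': array([ 3.   ,  1.569, -2.173]), 'contact_force': array([0.372, 0.321, 0.047]), 'moment': array([0.002, 0.009, 0.03 ]), 'grip_width': 92.0984647952718}
top {'camera_matrix': array([[417.393,   0.   , 275.55 ],
       [  0.   , 417.393, 215.553],
       [  0.   ,   0.   ,   1.   ]]), 'pose': array([[ -0.004,  -0.997,   0.076, 480.522],
       [ -1.   ,   0.005,   0.019,  -8.384],
       [ -0.019,  -0.076,  -0.997, 959.431],
       [  0.   ,   0.   ,   0.   ,   1.   ]])}
side {'camera_matrix': array([[488.957,   0.   , 273.216],
       [  0.   , 488.957, 198.224],
       [  0.   ,   0.   ,   1.   ]]), 'pose': array([[   0.719,    0.536,   -0.442, 1030.626],
       [   0.695,   -0.542,    0.473, -524.648],
       [   0.014,   -0.647,   -0.762,  911.167],
       [   0.   ,    0.   ,    0.   ,    1.   ]])}
wrist {'camera_matrix': array([[332.252,   0.   , 276.352],
       [  0.   , 332.252, 216.936],
       [  0.   ,   0.   ,   1.   ]]), 'mount': array([[  -0.001,   -0.274,    0.962, -157.389],
       [   0.   ,   -0.962,   -0.274,   74.287],
       [   1.   ,   -0.   ,    0.001,   -0.325],
       [   0.   ,    0.   ,    0.   ,    1.   ]])}
```

View pics/top0.png

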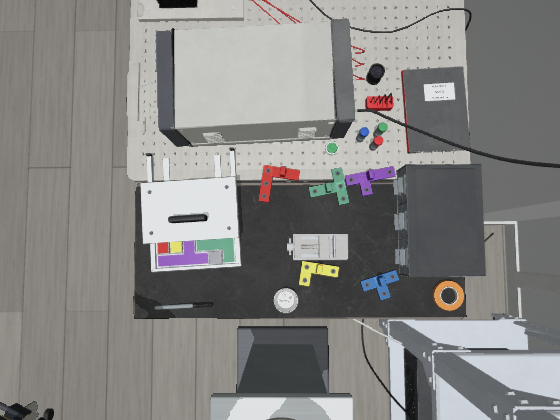

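View pics/side0.png

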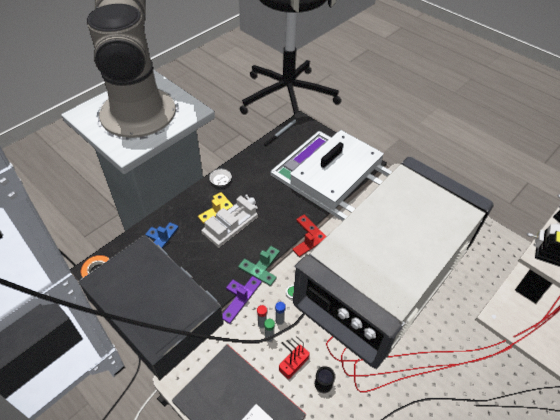

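The top view shows all five brackets: red (278,180), green (333,187), purple (370,180), yellow (318,272) and blue (380,284). The hood, partly open, has its handle at (188,218), and the nests show at (195,252). Next I'll enlarge these areas.

```bash
cat > h.py <<'E'
from plant import *
import cv2,numpy as np
from scipy.spatial.transform import Rotation as R
np.set_printoptions(precision=1,suppress=True)
def cam(n):
    c=camera_info(n); K=np.array(c["camera_matrix"])
    if n=="wrist":
        o=get_obs(); T=np.eye(4); T[:3,:3]=R.from_euler("xyz",o["tcp_rot"]).as_matrix(); T[:3,3]=o["tool_pos"]
        return K,T@np.array(c["mount"])
    return K,np.array(c["pose"])
def px2w(kp,uv,z):
    K,P=kp; d=P[:3,:3]@np.linalg.solve(K,[uv[0],uv[1],1.]); return P[:3,3]+d*(z-P[2,3])/d[2]
def w2px(kp,X):
    K,P=kp; q=K@(P[:3,:3].T@(np.asarray(X,float)-P[:3,3])); return q[:2]/q[2]
def crop(im,x0,y0,x1,y1,s,f):
    c=cv2.resize(im[y0:y1,x0:x1],None,fx=s,fy=s,interpolation=cv2.INTER_CUBIC); cv2.imwrite(f,c[:,:,::-1] if c.ndim==3 else c)
E
python3 - <<'E'
from h import *
im=cv2.imread("pics/top0.png")[:,:,::-1]
a=cv2.resize(im[145:280,130:250],None,fx=4,fy=4,interpolation=cv2.INTER_CUBIC)
crop(im,250,145,450,310,4,"pics/br.png"); cv2.imwrite("pics/tray.png",a[:,:,::-1])
k=cam("top")
for n,uv,z in [("handle",(188,218),84),("instr front",(250,140),130),("tray c",(150,270),16),("tray c2",(241,266),16),("box",(396,275),60),("rail end",(150,152),14),("rail end2",(232,150),14)]: print(n,px2w(k,uv,z))
E
```

```text
handle [542.9 193.2  84. ]
instr front [697.2  58.5 130. ]
tray c [430.5 293.5  16. ]
tray c2 [438.9  87.7  16. ]
box [ 420.8 -247.    60. ]
rail end [701.4 299.4  14. ]
rail end2 [704.5 109.4  14. ]
```

View pics/br.png

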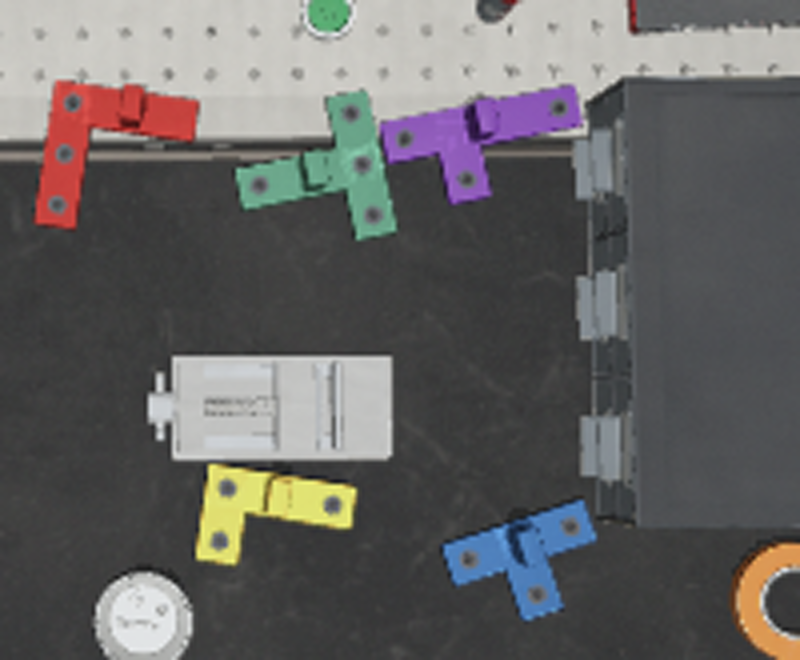

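View pics/tray.png

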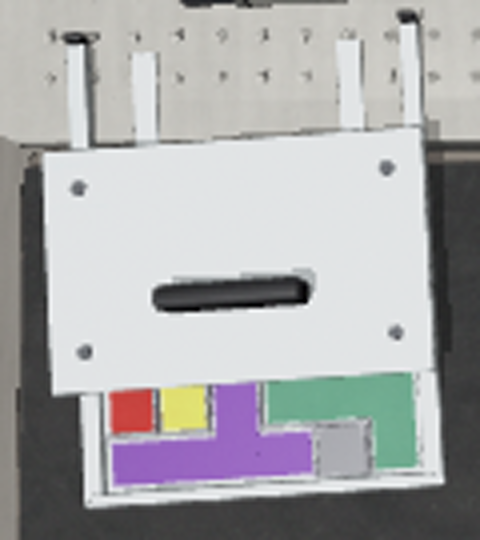

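The crops give rough yaws relative to the tray. Red is about −7°, yellow −8°, green +11° and blue +20°. Purple is turned round, about −166°, because its stub points at the robot. I'll fit models to the colour masks.

```bash
cat >> h.py <<'E'
from scipy.optimize import minimize
def rects(n,off=-14.):
    return {"red":[(18,-42.5,42.5,42.5),(-42.5,18,42.5,42.5)],"blue":[(3,-42.5,27.5,42.5),(-27.5,-12.25,4,12.25)],
     "yellow":[(3,-42.5,27.5,42.5),(-27.5,18,4,42.5)],"green":[(-42.5,-42.5,42.5,-18),(-12.25,-20,12.25,42.5)],
     "purple":[(-27.5,-57.5,-3,57.5),(-4,off-12.25,27.5,off+12.25)]}[n]
GRIP={"red":(30,-4),"blue":(15,0),"yellow":(15,3),"green":(0,0),"purple":(-15,-3)}
HUE={"red":((0,6),(172,180)),"blue":((98,118),),"yellow":((22,34),),"green":((65,88),),"purple":((125,150),)}
def mask(im,n):
    h=cv2.cvtColor(np.ascontiguousarray(im),cv2.COLOR_RGB2HSV); m=np.zeros(h.shape[:2],bool)
    for a,b in HUE[n]: m|=(h[...,0]>=a)&(h[...,0]<=b)&(h[...,1]>85)&(h[...,2]>40)
    return m
def render(kp,n,p,shape,z0,up,nest,S=4):
    M=np.zeros(shape,np.uint8); c,s=np.cos(p[2]),np.sin(p[2])
    g=1.75 if nest else 0
    bl=[(r[0]-g,r[1]-g,r[2]+g,r[3]+g,z0,z0 if nest else z0+8) for r in rects(n,p[3] if len(p)>3 else -13.5)]
    if not nest:
        gx,gy=GRIP[n]; bl.append((gx-10,gy-6,gx+10,gy+6,z0+8,z0+38))
    for x0,y0,x1,y1,a,b in bl:
        P=[w2px(kp,(p[0]+c*x-s*y,p[1]+s*x+c*y,z)) for x in(x0,x1) for y in(y0,y1) for z in {a,b}]
        cv2.fillConvexPoly(M,cv2.convexHull(np.array(np.round(np.array(P)*16),np.int32)),1,cv2.LINE_8,4)
    return M>0
def fit(kp,im,n,p0,z0=0.,nest=False,roi=None,free=False):
    m=mask(im,n)
    if roi is not None:
        q=np.zeros_like(m);q[roi[1]:roi[3],roi[0]:roi[2]]=1;m&=q
    # upsampled for smoothness
    K,P=kp; S=3; K2=np.diag([S,S,1.])@K; K2[:2,2]+=(S-1)/2
    mm=cv2.resize(m.astype(np.float32),None,fx=S,fy=S,interpolation=cv2.INTER_LINEAR)>.5
    f=lambda p:(render((K2,P),n,p,mm.shape,z0,1,nest)^mm).sum()/mm.sum()
    best=None
    for k in range(2):
        x=np.array(p0 if k==0 else best.x,float); N=len(x)
        st=np.diag([8,8,.15,3][:N])*(1 if k==0 else .4)
        r=minimize(f,x,method="Nelder-Mead",options=dict(initial_simplex=np.vstack([x,x+st]),xatol=.02,fatol=1e-5,maxiter=250))
        best=r if best is None or r.fun<best.fun else best
    p=best.x; c,s=np.cos(p[2]),np.sin(p[2]); gx,gy=GRIP[n]
    return p,np.array([p[0]+c*gx-s*gy,p[1]+s*gx+c*gy]),best.fun
E
python3 - <<'E'
from h import *
im=cv2.imread("pics/top0.png")[:,:,::-1]; k=cam("top")
i2={"red":(278,183,-7),"green":(332,187,11),"purple":(370,180,-166),"yellow":(318,272,-8),"blue":(380,284,20)}
for n,(u,v,a) in i2.items():
    c=px2w(k,(u,v),8); p0=[c[0],c[1],np.radians(a)]+([-13.5] if n=="purple" else [])
    p,g,e=fit(k,im,n,p0,roi=(u-40,v-35,u+40,v+35)); print(n,p[:2],"yaw",np.degrees(p[2]),p[3:],"grip",g,"err %.3f"%e)
# heights by two-view triangulation
ks=cam("side")
def tri(a,b):
    A=[];B=[]
    for kp,uv in((k,a),(ks,b)):
        K,P=kp;d=P[:3,:3]@np.linalg.solve(K,[*uv,1.]);d/=np.linalg.norm(d);Q=np.eye(3)-np.outer(d,d);A.append(Q);B.append(Q@P[:3,3])
    return np.linalg.lstsq(np.vstack(A),np.hstack(B),rcond=None)[0]
print("box",tri((409,276),(150,246)),"instr",tri((352,121),(297,266)),"cap",tri((188,218),(332,153)))
for j in (0,): print(R.from_euler("xyz",get_obs()["tcp_rot"]).as_matrix())
E
```

```text
red [623.3   2. ] yaw -8.395061036670754 [] grip [652.4  -6.4] err 0.131
green [ 614.8 -109. ] yaw 11.61609369902866 [] grip [ 614.8 -109. ] err 0.404
purple [ 628.4 -208.7] yaw -168.95947293010178 [-13.3] grip [ 642.6 -202.9] err 0.173
yellow [416.7 -87.3] yaw -9.20675086201576 [] grip [432.  -86.7] err 0.135
blue [ 391.1 -228.3] yaw 17.84570852604845 [] grip [ 405.4 -223.7] err 0.167
box [ 423.4 -273.1   41.1] instr [ 730.7 -141.9  150.7] cap [545.3 197.1  75. ]
[[-0.  -0.9  0.4]
 [-0.   0.4  0.9]
 [-1.   0.  -0. ]]
```

Fits agree with the stated sizes. Now I'll move in front of the hood handle with the fingers closed.

{"op": "carry_out", "data": {
  "rows": [
    [270,-275,-70,26],
    [270,-275,-70,26],
    [270,-275,-70,26],
    [270,-275,-70,26],
    [270,-275,-70,26],
    [270,-275,-70,26],
    [270,-275,-70,26],
    [270,-275,-70,26],
    [270,-275,-70,26],
    [270,-275,-70,26],
    [270,-275,-70,26],
    [270,-275,-160,26],
    [270,-275,-160,26],
    [270,-275,-160,26],
    [270,-275,-160,26]
  ],
  "hand": 0
}}

```text
time: 1.4
tool_pos: [501.0, 194.7, 63.9]
tcp_rot: [1.94, 1.563, -2.779]
contact_force: [-0.2, 0.5, 1.2]
grip_width: 1.1
```

{"op": "carry_out", "data": {
  "rows": [
    [15,1,0,2],
    [30,1,0,2.5],
    [45,2,0,2.5],
    [60,2,0,2.5],
    [70,3,0,2.5],
    [80,3,0,2.5],
    [86,3,0,2.5],
    [90,4,0,2.5],
    [92,4,0,2.5],
    [92,4,0,2.5]
  ]
}}

```text
time: 2.23
tool_pos: [593.7, 199.0, 65.0]
tcp_rot: [2.036, 1.565, -2.639]
contact_force: [-0.8, 0.8, -0.2]
grip_width: 0.2
```

```bash
python3 - <<'E'
from h import *
im=capture("top"); k=cam("top"); cv2.imwrite("pics/top1.png",im[:,:,::-1]); crop(im,120,100,260,290,3,"pics/t1.png")
E
```

```text
(no output)
```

View pics/t1.png

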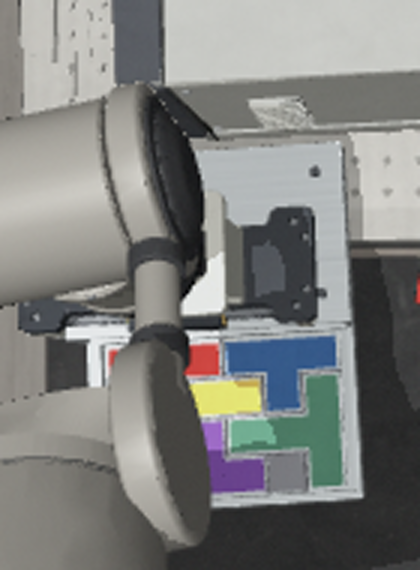

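The hood is mostly open and all the nests are exposed. I'll press on gently to reach the end stop.

{"op": "carry_out", "data": {
  "rows": [
    [4,0,0,0],
    [8,0,0,0],
    [12,0,0,0],
    [12,0,0,0]
  ]
}}

```text
time: 2.62
tool_pos: [595.2, 199.0, 64.6]
tcp_rot: [1.719, 1.542, -2.955]
contact_force: [-36.7, -2.5, 24.5]
grip_width: 0.3
```

```bash
python3 - <<'E'
from h import *
k=cam("top")
print(px2w(k,(236.7,207.3),54),px2w(k,(239.2,237.5),54),px2w(k,(240.2,265.7),16)); print(get_obs()["contact_force"])
E
```

```text
[567.9  93.6  54. ] [502.   87.9  54. ] [439.5  89.5  16. ]
[-36.7  -2.5  24.5]
```

Force −37 N in x with no further travel, so the hood is on its end stop. I'll back off, lift and go above the red bracket.

{"op": "carry_out", "data": {
  "rows": [
    [-25,0,0,0],
    [-25,0,40,0],
    [-25,0,110,0],
    [-25,0,110,0],
    [55,-205,110,-10],
    [55,-205,110,-10],
    [55,-205,110,-10],
    [55,-205,110,-10],
    [55,-205,110,-10],
    [55,-205,110,-10],
    [55,-205,90,-10],
    [55,-205,65,-10],
    [55,-205,65,-10],
    [55,-205,65,-10]
  ],
  "hand": 40
}}

```text
time: 3.78
tool_pos: [649.4, -5.8, 128.7]
tcp_rot: [1.706, 1.539, 3.141]
contact_force: [0.3, 0.6, 0.1]
grip_width: 39.9
```

```bash
cat >> h.py <<'E'
def zyaw():
    r=get_obs()["tcp_rot"]; return np.degrees(np.arctan2(*R.from_euler("xyz",r).as_matrix()[[1,0],2]))
E
python3 - <<'E'
from h import *
im=capture("top"); k=cam("top"); cv2.imwrite("pics/top2.png",im[:,:,::-1])
kw=cam("wrist"); w=capture("wrist"); cv2.imwrite("pics/w2.png",w[:,:,::-1])
a=cv2.resize(im[150:290,130:260],None,fx=3,fy=3,interpolation=cv2.INTER_CUBIC); c=np.zeros((420,560+390,3),np.uint8); c[:,:560]=w; c[:,560:]=a
cv2.imwrite("pics/c2.png",cv2.resize(c,(800,354))[:,:,::-1])
ob=get_obs(); print(ob["tool_pos"],zyaw())
print(fit(kw,w,"red",[623.3,2,-.146]))
t=np.radians(2.4)
i2={"purple":(197,257),"red":(197,226),"yellow":(188,236),"blue":(217,225),"green":(226,240)}
for n,(u,v) in i2.items():
    q=px2w(k,(u,v),6); p0=[q[0],q[1],t]+([-13.5] if n=="purple" else [])
    p,g,e=fit(k,im,n,p0,z0=6.,nest=True,roi=(140,195,250,275)); print(n,p[:2],"yaw",np.degrees(p[2]),p[3:],"grip",g,"err %.3f"%e)
E
```

```text
[650.9  -5.7 131.1] 82.25572429138396
(array([624.8,   2.3,  -0.1]), array([653.9,  -5.9]), np.float64(0.3283464566929134))
purple [469.3 222.5] yaw 0.9992157038546842 [-12.4] grip [454.3 219.3] err 0.302
red [514.1 240.5] yaw 1.281626841043243 [] grip [544.1 237.2] err 0.242
yellow [500.7 210.1] yaw 0.3693166623214233 [] grip [515.7 213.2] err 0.251
blue [534.8 154.1] yaw 3.538634978214949 [] grip [549.8 155. ] err 4.919
green [491.4 148.5] yaw 10.603827095086768 [] grip [491.4 148.5] err 5.805
```

View pics/c2.png

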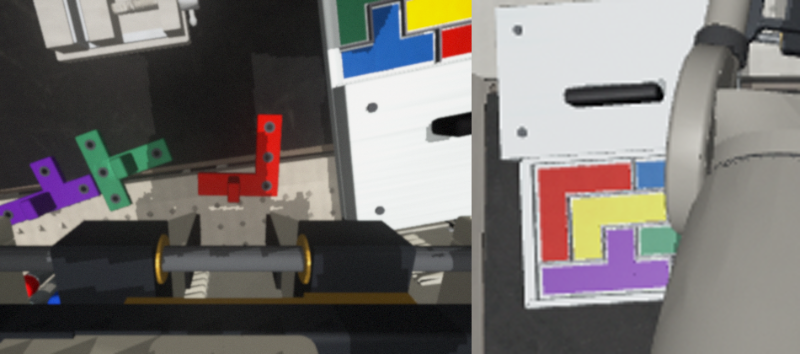

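The wrist view shows the red fin at about (277,225), and the fit puts its grip at (653,−6). Red is graspable from here, so down I go and close.

{"op": "carry_out", "data": {
  "rows": [
    [2,0,-40,-0.7],
    [2,0,-80,-0.7],
    [2,0,-105,-0.7],
    [2,0,-119,-0.7],
    [2,0,-119,-0.7],
    [2,0,-119,-0.7]
  ]
}}

```text
time: 4.38
tool_pos: [653.8, -5.4, 13.4]
tcp_rot: [1.741, 1.545, -3.118]
contact_force: [-0.4, 0.3, 0.3]
grip_width: 39.9
```

{"op": "carry_out", "data": {
  "rows": [
    [0,0,0,0],
    [0,0,0,0],
    [0,0,0,0],
    [0,0,0,0],
    [0,0,0,0],
    [0,0,0,0]
  ],
  "hand": 5
}}

```text
time: 4.88
tool_pos: [654.1, -5.5, 14.2]
tcp_rot: [1.744, 1.546, -3.115]
contact_force: [-1.0, -0.4, 5.2]
grip_width: 11.6
```

The fin is held (opening 11.6 mm). I'll carry it above the red nest.

{"op": "carry_out", "data": {
  "rows": [
    [0,0,40,0],
    [0,0,80,0],
    [0,0,120,0],
    [-30,40,130,3],
    [-60,80,130,6],
    [-90,120,130,9],
    [-110,160,130,11],
    [-110,200,130,11],
    [-110,243,130,11],
    [-110,243,130,11],
    [-110,243,120,11],
    [-110,243,120,11],
    [-110,243,120,11]
  ]
}}

```text
time: 5.97
tool_pos: [543.5, 236.8, 133.3]
tcp_rot: [1.77, 1.544, -2.898]
contact_force: [0.8, -0.4, -2.1]
grip_width: 11.7
```

```bash
python3 - <<'E'
from h import *
ob=get_obs(); print(ob["tool_pos"],zyaw(),ob["grip_width"])
kw=cam("wrist"); w=capture("wrist"); cv2.imwrite("pics/w3.png",w[:,:,::-1])
E
```

```text
[543.5 236.8 133.3] 92.59708649547859 11.689353301325593
```

View pics/w3.png

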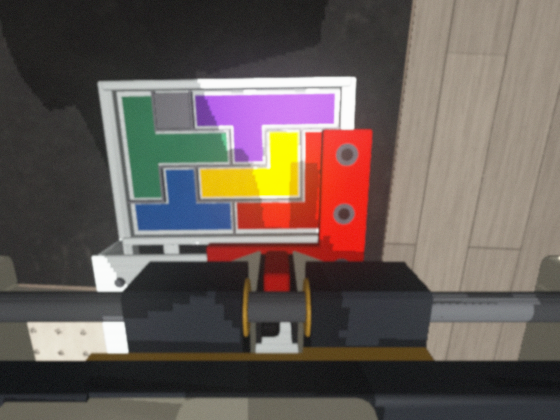

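The wrist view from above shows the green (140,145), purple (265,110), yellow (250,180) and blue (185,210) nests clearly, with red partly hidden by the held bracket's arm. Fitting the nests.

```bash
python3 - <<'E'
from h import *
import h
kw=cam("wrist"); w=cv2.imread("pics/w3.png")[:,:,::-1]
t=np.radians(2.4)
hh=cv2.cvtColor(np.ascontiguousarray(w),cv2.COLOR_RGB2HSV)
for n,uv in {"green":(140,145),"purple":(265,110),"yellow":(250,180),"blue":(185,210)}.items(): print(n,hh[uv[1],uv[0]])
for n,(u,v) in {"purple":(262,125),"yellow":(248,165),"blue":(183,200),"green":(170,145)}.items():
    q=px2w(kw,(u,v),6); p0=[q[0],q[1],t]+([-13.5] if n=="purple" else [])
    p,g,e=fit(kw,w,n,p0,z0=6.,nest=True,roi=(100,80,350,240)); print(n,p[:2],"yaw",np.degrees(p[2]),p[3:],"grip",g,"err %.3f"%e)
c=[px2w(kw,uv,z) for uv,z in (((103,84),16),((354,79),16),((237,205),6),((232,231),6),((233,203),12))]; print(np.array(c))
E
```

```text
green [ 74 130 120]
purple [141 124 243]
yellow [ 25 255 239]
blue [108 171 142]
purple [474.3 224.1] yaw 3.2862820133535897 [-14.6] grip [459.5 220.3] err 0.277
yellow [503.8 209.6] yaw 2.111405131775504 [] grip [518.7 213.2] err 0.189
blue [537.8 151.7] yaw 3.404688962901399 [] grip [552.8 152.6] err 0.245
green [493.9 148.2] yaw 3.3966809540320035 [] grip [493.9 148.2] err 0.297
[[444.1  95.8  16. ]
 [431.9 291.3  16. ]
 [538.4 200.7   6. ]
 [562.7 196.6   6. ]
 [535.5 198.   12. ]]
```

```bash
python3 - <<'E'
from h import *
kw=cam("wrist"); w=cv2.imread("pics/w3.png")[:,:,::-1].copy()
F={"purple":(474.3,224.1,.0574,-14.6),"yellow":(503.8,209.6,.0368),"blue":(537.8,151.7,.0594),"green":(493.9,148.2,.0593)}
S=3;K2=np.diag([S,S,1.])@kw[0];big=cv2.resize(w,None,fx=S,fy=S)
for n,p in F.items():
    m=render((K2,kw[1]),n,p,big.shape[:2],6,1,True).astype(np.uint8); cs,_=cv2.findContours(m,0,1); cv2.drawContours(big,cs,-1,(255,255,255),1)
    m=cv2.resize(mask(w,n).astype(np.uint8),None,fx=S,fy=S); cs,_=cv2.findContours(m,0,1); cv2.drawContours(big,cs,-1,(0,0,0),1)
cv2.imwrite("pics/ov.png",big[210:780,270:1070,::-1])
E
```

```text
(no output)
```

View pics/ov.png

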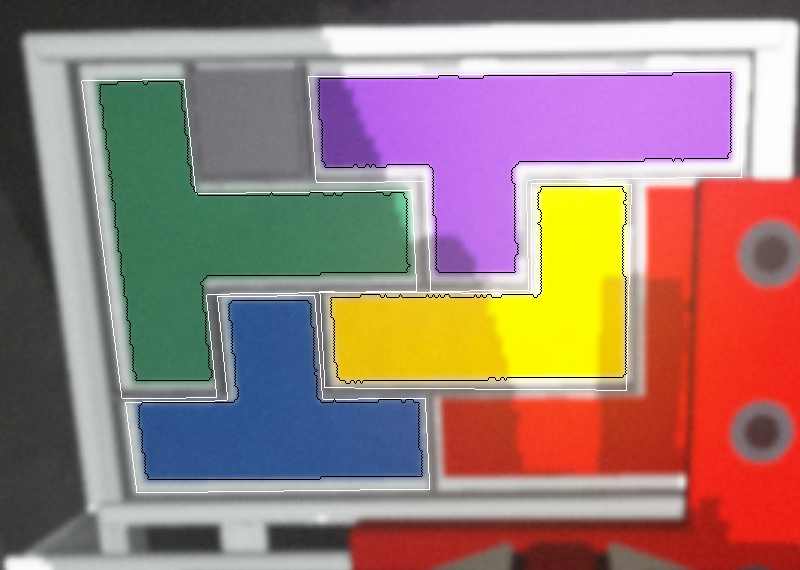

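The painted floor is smaller than the nest outline (about the bracket's own outline), so I'll refit with that size, comparing only inside the ROI so red can be fitted too.

```bash
sed -i 's/g=1.75 if nest else 0/g=G if nest else 0/; s/^from scipy.optimize import minimize/&\nG=-0.4/' h.py
sed -i 's/    f=lambda p:(render((K2,P),n,p,mm.shape,z0,1,nest)^mm).sum()\/mm.sum()/    V=np.ones(mm.shape,bool)\n    if roi is not None:\n        V[:]=0;V[roi[1]*S:roi[3]*S,roi[0]*S:roi[2]*S]=1\n    f=lambda p:((render((K2,P),n,p,mm.shape,z0,1,nest)^mm)\&V).sum()\/mm.sum()/' h.py
python3 - <<'E'
from h import *
import h
kw=cam("wrist"); w=cv2.imread("pics/w3.png")[:,:,::-1]
t=np.radians(3); R_={}
for g in(-.4,-1):
  h.G=g
  for n,(u,v) in {"purple":(262,125),"yellow":(248,165),"blue":(183,200),"green":(170,145),"red":(262,185)}.items():
    q=px2w(kw,(u,v),6); p0=[q[0],q[1],t]+([-14.] if n=="purple" else [])
    p,gg,e=fit(kw,w,n,p0,z0=6.,nest=True,roi=(100,80,322 if n=="purple" else 315,236) if n!="red" else (100,80,317,231)); print(n,p[:2],"yaw",np.degrees(p[2]),p[3:],"grip",gg,"err %.3f"%e)
    R_[n]=p
  c,s=np.cos(.055),np.sin(.055)
  for n in R_: print(n,"tray-rel",(np.array([[c,s],[-s,c]])@(R_[n][:2]-R_["yellow"][:2])))
E
```

```text
purple [472.2 223.9] yaw 3.310345684236627 [-15.3] grip [457.4 220. ] err 0.049
yellow [502.5 209.9] yaw 2.9611099218943644 [] grip [517.3 213.7] err 0.032
blue [535.9 152. ] yaw 2.8991850444336125 [] grip [550.9 152.8] err 0.032
green [491.6 149.6] yaw 3.2965276285558502 [] grip [491.6 149.6] err 0.075
red [515.4 240.7] yaw 3.377934141809035 [] grip [545.6 238.5] err 0.032
purple tray-rel [-29.5  15.6]
yellow tray-rel [0. 0.]
blue tray-rel [ 30.2 -59.6]
green tray-rel [-14.1 -59.6]
red tray-rel [14.6 30. ]
purple [472.1 223.3] yaw 3.388337007632546 [-14.9] grip [457.3 219.4] err 0.028
yellow [502.1 209.9] yaw 3.0469548366863464 [] grip [516.9 213.7] err 0.085
blue [536. 152.] yaw 3.393780162261946 [] grip [551.  152.8] err 0.048
green [491.2 149.6] yaw 3.394171805073535 [] grip [491.2 149.6] err 0.027
red [515.9 240.2] yaw 3.6287287498295417 [] grip [546.1 238.1] err 0.058
purple tray-rel [-29.2  15. ]
yellow tray-rel [0. 0.]
blue tray-rel [ 30.7 -59.7]
green tray-rel [-14.2 -59.6]
red tray-rel [15.4 29.5]
```

The nests lie on a clean 15/30 mm grid with the tray turned about 3.2°, which confirms the fit. Next is where the held red bracket sits in the hand.

```bash
cat >> h.py <<'E'
Y=np.array([502.6,210.1]); TY=np.radians(3.2)
REL={"yellow":(0,0),"purple":(-30,15),"blue":(30,-60),"green":(-15,-60),"red":(15,30)}
def nest(n):
    v=np.array(REL[n])+GRIP[n]; c,s=np.cos(TY),np.sin(TY); return Y+np.array([c*v[0]-s*v[1],s*v[0]+c*v[1]])
E
python3 - <<'E'
from h import *
kw=cam("wrist"); w=cv2.imread("pics/w3.png")[:,:,::-1]
for z in (117,119,121):
  print(z,fit(kw,w,"red",[515,237,.05],z0=float(z),roi=(319,100,400,258)))
for n in REL: print(n,nest(n))
print(R.from_euler("xyz",get_obs()["tcp_rot"]).as_matrix()[:,0]*100)
E
```

```text
117 (array([515.1, 240. ,   0.1]), array([545.3, 237.7]), np.float64(0.1257211761432149))
119 (array([515.1, 239.6,   0.1]), array([545.3, 237.2]), np.float64(0.11861608385121974))
121 (array([515.1, 239.1,   0.1]), array([545.3, 236.8]), np.float64(0.11340320934978203))
yellow [517.4 213.9]
purple [457.  219.6]
blue [550.9 152.7]
green [491.  149.4]
red [546.1 238.6]
[  -2.5   -0.6 -100. ]
```

{"op": "carry_out", "data": {
  "rows": [
    [1.5,1.7,-30,0.6],
    [1.5,1.7,-65,0.6],
    [1.5,1.7,-90,0.6],
    [1.5,1.7,-100,0.6],
    [1.5,1.7,-104,0.6],
    [1.5,1.7,-107,0.6],
    [1.5,1.7,-110,0.6],
    [1.5,1.7,-113,0.6],
    [1.5,1.7,-113,0.6]
  ]
}}

```text
time: 6.77
tool_pos: [546.0, 238.1, 21.5]
tcp_rot: [1.764, 1.546, -2.894]
contact_force: [-0.5, 0.0, -1.4]
grip_width: 11.8
```

Underside is about 7 mm high with no contact force, so it's in the nest. Release and lift.

{"op": "carry_out", "data": {
  "rows": [
    [0,0,-1.2,0],
    [0,0,-1.2,0],
    [0,0,-1.2,0]
  ]
}}

```text
time: 7.02
tool_pos: [546.2, 238.3, 20.8]
tcp_rot: [1.763, 1.547, -2.894]
contact_force: [-0.3, 0.0, -1.7]
grip_width: 11.7
```

{"op": "carry_out", "data": {
  "rows": [
    [0,0,0,0],
    [0,0,0,0],
    [0,0,0,0],
    [0,0,0,0],
    [0,0,30,0],
    [0,0,70,0],
    [0,0,110,0],
    [0,0,110,0]
  ],
  "hand": 32
}}

```text
time: 7.68
tool_pos: [550.3, 239.6, 139.1]
tcp_rot: [1.709, 1.561, -2.949]
contact_force: [1.4, 0.5, 1.2]
grip_width: 32.0
```

```bash
python3 - <<'E'
from h import *
ob=get_obs(); print(ob["tool_pos"],zyaw(),ob["grip_width"],ob["contact_force"])
kw=cam("wrist"); w=capture("wrist"); cv2.imwrite("pics/w4.png",w[:,:,::-1])
p=[*(Y+np.array([15*.9984-30*.0558,15*.0558+30*.9984])),TY]
for z in (6.,8.,10.): print(z,fit(kw,w,"red",p,z0=z,roi=(100,80,420,255)),nest("red"))
k=cam("top"); im=capture("top"); cv2.imwrite("pics/top4.png",im[:,:,::-1])
for n,(u,v,a) in {"green":(333,187,11.6),"purple":(370,180,-167),"yellow":(318,272,-9.2),"blue":(380,284,18)}.items():
    c=px2w(k,(u,v),8); p,g,e=fit(k,im,n,[c[0],c[1],np.radians(a)],roi=(u-35,v-30,u+35,v+30)); print(n,np.degrees(p[2]),g,"err %.3f"%e)
E
```

```text
[550.3 239.6 139.1] 93.14320444399246 31.959214628114665 [1.4 0.5 1.2]
6.0 (array([515.5, 240.6,   0. ]), array([545.7, 238. ]), np.float64(0.13649220355372899)) [546.1 238.6]
8.0 (array([515.1, 240.4,   0. ]), array([545.2, 237.9]), np.float64(0.14197993472742657)) [546.1 238.6]
10.0 (array([514.5, 240.4,   0. ]), array([544.7, 237.8]), np.float64(0.15387404810830413)) [546.1 238.6]
green 10.143132883090432 [ 614.4 -109.7] err 0.410
purple -168.843587158297 [ 642.5 -202.9] err 0.177
yellow -9.056328042494926 [432.1 -86.5] err 0.135
blue 17.73504013510961 [ 405.2 -223.9] err 0.169
```

Red sits at its nest within about 1 mm. Yellow is next.

{"op": "carry_out", "data": {
  "rows": [
    [-14,-40,0,-2],
    [-28,-80,0,-4],
    [-43,-120,0,-6],
    [-57,-160,0,-8],
    [-72,-200,0,-10],
    [-86,-240,0,-12],
    [-100,-280,0,-12],
    [-118,-326,0,-12],
    [-118,-326,-20,-12],
    [-118,-326,-30,-12],
    [-118,-326,-30,-12],
    [-118,-326,-30,-12]
  ],
  "hand": 36
}}

```text
time: 8.78
tool_pos: [428.3, -87.1, 101.8]
tcp_rot: [1.691, 1.549, 3.106]
contact_force: [1.0, 0.3, 0.1]
grip_width: 35.9
```

```bash
python3 - <<'E'
from h import *
ob=get_obs(); print(ob["tool_pos"],zyaw(),ob["tcp_rot"],ob["contact_force"])
kw=cam("wrist"); w=capture("wrist"); cv2.imwrite("pics/w5.png",w[:,:,::-1])
print(fit(kw,w,"yellow",[417,-87,-.16]))
E
```

```text
[428.3 -87.1 101.8] 81.1032676595004 [1.7 1.5 3.1] [1.  0.3 0.1]
(array([418.6, -86.6,  -0.2]), array([433.9, -86. ]), np.float64(0.19136975249199698))
```

View pics/w5.png

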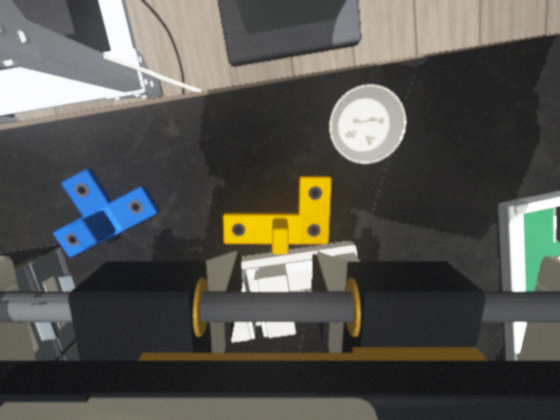

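The wrist view shows the yellow fin at (280,240), between the fingers and just clear of the clamp. Going down.

{"op": "carry_out", "data": {
  "rows": [
    [5,1,-30,0],
    [5,1,-60,0],
    [5,1,-78,0],
    [5,1,-88,0],
    [5,1,-88,0],
    [5,1,-88,0]
  ]
}}

```text
time: 9.33
tool_pos: [434.3, -85.4, 14.5]
tcp_rot: [1.71, 1.55, 3.128]
contact_force: [-0.2, -0.7, 0.0]
grip_width: 36.3
```

{"op": "carry_out", "data": {
  "rows": [
    [0,0,0,0],
    [0,0,0,0],
    [0,0,0,0],
    [0,0,0,0],
    [0,0,0,0]
  ],
  "hand": 5
}}

```text
time: 9.75
tool_pos: [434.7, -85.5, 15.2]
tcp_rot: [1.73, 1.551, -3.135]
contact_force: [0.1, 1.6, 3.8]
grip_width: 11.7
```

{"op": "carry_out", "data": {
  "rows": [
    [0,0,40,0],
    [0,0,80,0],
    [0,0,110,0],
    [11,40,110,2],
    [22,80,110,4],
    [33,120,110,6],
    [44,160,110,8],
    [55,200,110,10],
    [67,240,110,12],
    [76,275,110,12],
    [83,299,110,12],
    [83,299,95,12],
    [83,299,85,12],
    [83,299,85,12]
  ]
}}

```text
time: 10.92
tool_pos: [515.7, 212.9, 97.5]
tcp_rot: [1.748, 1.545, -2.908]
contact_force: [-1.1, -0.7, -1.8]
grip_width: 12.0
```

```bash
cat >> h.py <<'E'
def held(n,zc,fn,roi=None):
    ob=get_obs(); print(ob["tool_pos"],"zyaw %.2f"%zyaw(),ob["grip_width"],ob["contact_force"],"nest",nest(n))
    kw=cam("wrist"); w=capture("wrist"); cv2.imwrite(fn,w[:,:,::-1]); o=ob["tool_pos"]
    c,s=np.cos(TY),np.sin(TY); gx,gy=GRIP[n]
    p,g,e=fit(kw,w,n,[o[0]-c*gx+s*gy,o[1]-s*gx-c*gy,TY],z0=o[2]-zc,roi=roi)
    print("held grip",g,"yaw %.2f"%np.degrees(p[2]),"err %.3f"%e); return kw,w
E
python3 - <<'E'
from h import *
held("yellow",15,"pics/w6.png",(100,100,460,262))
E
```

```text
[515.7 212.9  97.5] zyaw 93.26 12.00285859921419 [-1.1 -0.7 -1.8] nest [517.4 213.9]
held grip [509.4 211.8] yaw 7.16 err 0.409
```

View pics/w6.png

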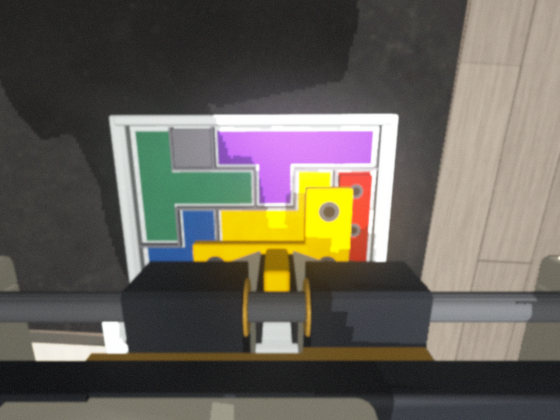

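Red is seated, with its arm flush in the nest at (355,215). Yellow is well held, and the fit is only muddied by the matching nest colour. Inserting by hand offset.

{"op": "carry_out", "data": {
  "rows": [
    [2.3,1,-30,0],
    [2.3,1,-55,0],
    [2.3,1,-64,0],
    [2.3,1,-68,0],
    [2.3,1,-71,0],
    [2.3,1,-74,0],
    [2.3,1,-77,0],
    [2.3,1,-77,0]
  ]
}}

```text
time: 11.63
tool_pos: [519.6, 213.4, 26.2]
tcp_rot: [1.775, 1.55, -2.881]
contact_force: [-8.7, -4.9, 23.7]
grip_width: 11.9
```

Stopped at z 26 with 24 N, resting on a rib and being pushed towards −x. I'll lift, shift back and try again.

{"op": "carry_out", "data": {
  "rows": [
    [0,0,4,0],
    [-1.7,0.4,4,0],
    [-1.7,0.4,4,0],
    [-1.7,0.4,0,0],
    [-1.7,0.4,-3,0],
    [-1.7,0.4,-5,0],
    [-1.7,0.4,-5,0]
  ]
}}

```text
time: 12.22
tool_pos: [517.8, 213.7, 20.9]
tcp_rot: [1.771, 1.55, -2.886]
contact_force: [-0.6, 0.2, 2.1]
grip_width: 12.1
```

It dropped in (z 20.9, light force). Release, lift and check.

{"op": "carry_out", "data": {
  "rows": [
    [0,0,0,0],
    [0,0,0,0],
    [0,0,0,0],
    [0,0,20,0],
    [0,0,60,0],
    [0,0,100,0],
    [0,0,110,0],
    [0,0,110,0]
  ],
  "hand": 28
}}

```text
time: 12.88
tool_pos: [519.9, 214.4, 134.6]
tcp_rot: [1.771, 1.557, -2.886]
contact_force: [0.2, 0.0, -0.6]
grip_width: 28.2
```

```bash
cat >> h.py <<'E'
def seated(kw,w,n,roi):
    c,s=np.cos(TY),np.sin(TY); v=REL[n]; q=Y+np.array([c*v[0]-s*v[1],s*v[0]+c*v[1]])
    p,g,e=fit(kw,w,n,[*q,TY],z0=6.,roi=roi); print(n,"seated?",g,nest(n),"d",g-nest(n),"yaw %.2f"%np.degrees(p[2]),"err %.3f"%e)
E
python3 - <<'E'
from h import *
ob=get_obs(); print(ob["tool_pos"],zyaw(),ob["grip_width"],ob["contact_force"])
kw=cam("wrist"); w=capture("wrist"); cv2.imwrite("pics/w7.png",w[:,:,::-1])
for n in("yellow","red"): seated(kw,w,n,(100,80,420,260))
E
```

```text
[519.9 214.4 134.6] 93.2117514099169 28.16400361767064 [ 0.2  0.  -0.6]
yellow seated? [517.1 213.6] [517.4 213.9] d [-0.3 -0.3] yaw 3.07 err 0.155
red seated? [546.  237.7] [546.1 238.6] d [-0.1 -0.8] yaw 3.50 err 0.285
```

View pics/w7.png

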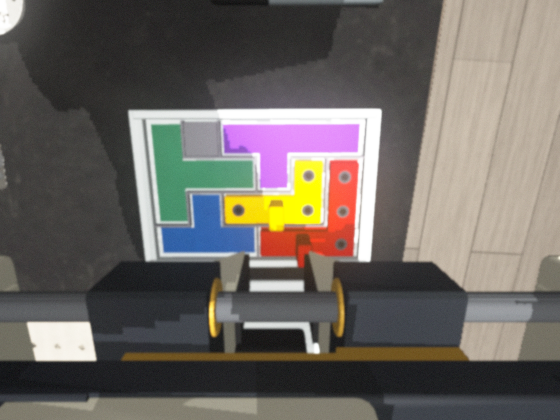

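Red and yellow are both seated (hole rows visible, fins upright). Before blue, a quick check of the box height beside it.

```bash
python3 - <<'E'
from h import *
k=cam("top");ks=cam("side")
for uv in ((409,276),(401,166),(484,275)):
    for z in (40,60,80,100): print(uv,z,px2w(k,uv,z)[:2],"side px",w2px(ks,px2w(k,uv,z)))
im=cv2.imread("pics/side0.png"); cv2.imwrite("pics/sbox.png",cv2.resize(im[210:400,60:260],None,fx=3.5,fy=3,interpolation=cv2.INTER_CUBIC))
E
```

```text
(409, 276) 40 [ 417.3 -280.3] side px [141.4 246.1]
(409, 276) 60 [ 418.7 -274.4] side px [142.3 239.4]
(409, 276) 80 [ 420.  -268.5] side px [143.1 232.6]
(409, 276) 100 [ 421.4 -262.6] side px [144.1 225.6]
(401, 166) 40 [ 659.2 -269.5] side px [220.8 315. ]
(401, 166) 60 [ 655.3 -263.8] side px [220.9 306.9]
(401, 166) 80 [ 651.4 -258.1] side px [221.1 298.6]
(401, 166) 100 [ 647.5 -252.4] side px [221.2 290.1]
(484, 275) 40 [ 419.  -441.8] side px [ 75.2 294.3]
(484, 275) 60 [ 420.4 -432.4] side px [ 76.8 286.7]
(484, 275) 80 [ 421.7 -423. ] side px [ 78.5 278.8]
(484, 275) 100 [ 423.  -413.6] side px [ 80.2 270.7]
```

View pics/sbox.png

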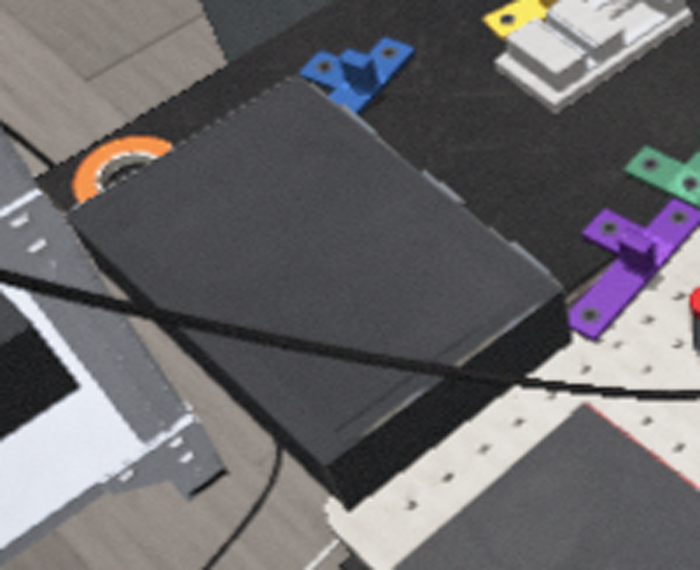

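The box top is 60–70 mm high, so the gripper body clears it if I grip slightly higher (TCP z ≈ 16). Going to blue.

{"op": "carry_out", "data": {
  "rows": [
    [-10,-40,0,2],
    [-21,-80,0,4],
    [-32,-120,0,6],
    [-42,-160,0,8],
    [-53,-200,0,10],
    [-64,-240,0,12],
    [-74,-280,0,14],
    [-85,-320,0,14.6],
    [-95,-360,0,14.6],
    [-106,-400,0,14.6],
    [-116,-438,0,14.6],
    [-116,-438,-15,14.6],
    [-116,-438,-15,14.6]
  ],
  "hand": 28
}}

```text
time: 14.02
tool_pos: [400.0, -224.7, 113.8]
tcp_rot: [1.487, 1.549, -2.919]
contact_force: [-1.7, 1.7, -1.0]
grip_width: 28.1
```

```bash
python3 - <<'E'
from h import *
ob=get_obs(); print(ob["tool_pos"],zyaw(),ob["contact_force"])
kw=cam("wrist"); w=capture("wrist"); cv2.imwrite("pics/w8.png",w[:,:,::-1])
p,g,e=fit(kw,w,"blue",[391,-228,.31],roi=(150,80,420,262)); print(p,np.degrees(p[2]),g,e)
E
```

```text
[ 400.  -224.7  113.8] 107.54397894422836 [-1.7  1.7 -1. ]
[ 393.4 -227.4    0.3] 17.693148112693102 [ 407.7 -222.9] 0.1131755434357141
```

Wrist fit gives (407.7,−222.9), and the last insertion showed the wrist estimate to be the better one. Going down.

{"op": "carry_out", "data": {
  "rows": [
    [7.7,1.8,-30,0.2],
    [7.7,1.8,-65,0.2],
    [7.7,1.8,-88,0.2],
    [7.7,1.8,-98,0.2],
    [7.7,1.8,-98,0.2],
    [7.7,1.8,-98,0.2]
  ]
}}

```text
time: 14.57
tool_pos: [408.1, -220.1, 16.3]
tcp_rot: [1.401, 1.548, -2.997]
contact_force: [0.5, -0.3, -0.3]
grip_width: 28.0
```

{"op": "carry_out", "data": {
  "rows": [
    [0,0,0,0],
    [0,0,0,0],
    [0,0,0,0],
    [0,0,0,0],
    [0,0,0,0]
  ],
  "hand": 5
}}

```text
time: 14.98
tool_pos: [408.8, -220.3, 17.2]
tcp_rot: [1.454, 1.55, -2.945]
contact_force: [1.6, 2.4, 7.0]
grip_width: 12.2
```

{"op": "carry_out", "data": {
  "rows": [
    [0,0,40,0],
    [0,0,80,0],
    [0,0,110,0],
    [14,37,110,-2],
    [28,74,110,-4],
    [43,111,110,-6],
    [57,148,110,-8],
    [72,186,110,-10],
    [86,223,110,-12],
    [100,260,110,-14],
    [115,298,110,-14.5],
    [129,335,110,-14.5],
    [143,373,110,-14.5],
    [143,373,90,-14.5],
    [143,373,85,-14.5],
    [143,373,85,-14.5]
  ]
}}

```text
time: 16.32
tool_pos: [550.0, 152.4, 100.4]
tcp_rot: [1.507, 1.545, 3.139]
contact_force: [0.2, -1.1, -1.3]
grip_width: 11.7
```

```bash
python3 - <<'E'
from h import *
held("blue",17,"pics/w9.png",(100,100,460,262))
E
```

```text
[550.  152.4 100.4] zyaw 93.51 11.650382930704824 [ 0.2 -1.1 -1.3] nest [550.9 152.7]
held grip [542.4 151.4] yaw 4.04 err 0.399
```

{"op": "carry_out", "data": {
  "rows": [
    [1.5,0.4,-30,-0.3],
    [1.5,0.4,-55,-0.3],
    [1.5,0.4,-66,-0.3],
    [1.5,0.4,-68,-0.3],
    [1.5,0.4,-68,-0.3]
  ]
}}

```text
time: 16.78
tool_pos: [552.3, 151.4, 33.9]
tcp_rot: [1.499, 1.546, 3.124]
contact_force: [-0.2, -0.7, -0.6]
grip_width: 12.0
```

{"op": "carry_out", "data": {
  "rows": [
    [0,1.2,-2,0],
    [0,1.2,-5,0],
    [0,1.2,-8,0],
    [0,1.2,-10.5,0],
    [0,1.2,-10.5,0]
  ]
}}

```text
time: 17.2
tool_pos: [552.4, 152.6, 23.3]
tcp_rot: [1.499, 1.547, 3.123]
contact_force: [-0.7, 0.4, -0.5]
grip_width: 11.8
```

Blue went in without force. Release, lift and check, and re-measure green and purple.

{"op": "carry_out", "data": {
  "rows": [
    [0,0,0,0],
    [0,0,0,0],
    [0,0,0,0],
    [0,0,20,0],
    [0,0,60,0],
    [0,0,100,0],
    [0,0,110,0],
    [0,0,110,0]
  ],
  "hand": 28
}}

```text
time: 17.87
tool_pos: [554.6, 153.0, 137.5]
tcp_rot: [1.424, 1.555, 3.049]
contact_force: [-0.2, -0.2, -0.4]
grip_width: 28.0
```

```bash
python3 - <<'E'
from h import *
ob=get_obs(); print(ob["tool_pos"],zyaw(),ob["grip_width"],ob["contact_force"])
kw=cam("wrist"); w=capture("wrist"); cv2.imwrite("pics/w10.png",w[:,:,::-1])
for n in("blue","yellow"): seated(kw,w,n,(100,80,420,258))
k=cam("top"); im=capture("top"); cv2.imwrite("pics/top10.png",im[:,:,::-1])
for n,(u,v,a) in {"green":(333,187,11.6),"purple":(370,180,-167)}.items():
    c=px2w(k,(u,v),8); p,g,e=fit(k,im,n,[c[0],c[1],np.radians(a)],roi=(u-35,v-25,u+35,v+30)); print(n,np.degrees(p[2]),g,"err %.3f"%e)
E
```

```text
[554.6 153.  137.5] 93.08686882608997 27.960220317000598 [-0.2 -0.2 -0.4]
blue seated? [550.  152.3] [550.9 152.7] d [-0.9 -0.4] yaw 3.07 err 0.218
yellow seated? [517.1 213.6] [517.4 213.9] d [-0.3 -0.3] yaw 2.97 err 0.170
green 11.679889700982127 [ 614.9 -108.9] err 0.402
purple -168.82721296039995 [ 642.7 -203. ] err 0.175
```

{"op": "carry_out", "data": {
  "rows": [
    [8,-38,0,2],
    [16,-76,0,4],
    [24,-114,0,6],
    [32,-152,0,8],
    [40,-190,0,8.5],
    [48,-228,0,8.5],
    [57,-262,0,8.5],
    [57,-262,-25,8.5],
    [57,-262,-25,8.5],
    [57,-262,-25,8.5]
  ],
  "hand": 30
}}

```text
time: 18.8
tool_pos: [606.9, -108.8, 105.1]
tcp_rot: [1.388, 1.54, -3.123]
contact_force: [0.1, 0.8, -0.1]
grip_width: 30.2
```

```bash
python3 - <<'E'
from h import *
ob=get_obs(); print(ob["tool_pos"],zyaw(),ob["contact_force"])
kw=cam("wrist"); w=capture("wrist"); cv2.imwrite("pics/w11.png",w[:,:,::-1])
p,g,e=fit(kw,w,"green",[614.9,-108.9,.2],roi=(120,80,450,262)); print(p,np.degrees(p[2]),g,e)
E
```

```text
[ 606.9 -108.8  105.1] 101.53535856501576 [ 0.1  0.8 -0.1]
[ 617.  -108.3    0.2] 11.371614013475337 [ 617.  -108.3] 0.20702960940781184
```

View pics/w11.png

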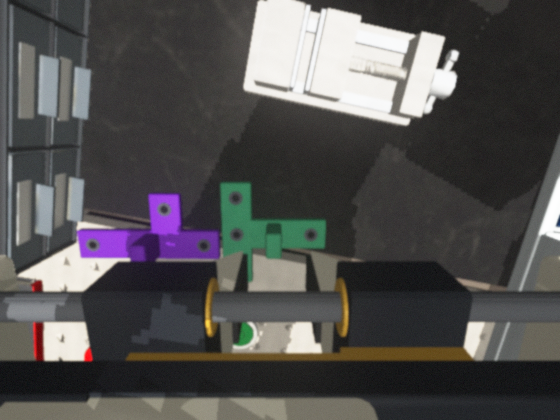

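The wrist view shows the green fin at (273,238) between the fingers, with nothing in the way. Going down.

{"op": "carry_out", "data": {
  "rows": [
    [8,0.5,-30,0],
    [8,0.5,-60,0],
    [8,0.5,-80,0],
    [8.5,0.5,-91,0],
    [8.5,0.5,-91,0],
    [8.5,0.5,-91,0]
  ]
}}

```text
time: 19.35
tool_pos: [616.8, -107.1, 16.4]
tcp_rot: [1.429, 1.543, -3.08]
contact_force: [0.9, -0.3, 0.4]
grip_width: 30.1
```

{"op": "carry_out", "data": {
  "rows": [
    [0,0,0,0],
    [0,0,0,0],
    [0,0,0,0],
    [0,0,0,0],
    [0,0,0,0]
  ],
  "hand": 5
}}

```text
time: 19.77
tool_pos: [617.7, -107.3, 17.9]
tcp_rot: [1.461, 1.546, -3.047]
contact_force: [-1.4, 0.2, 6.5]
grip_width: 11.7
```

{"op": "carry_out", "data": {
  "rows": [
    [0,0,40,0],
    [0,0,80,0],
    [0,0,110,0],
    [-17,36,110,-2],
    [-35,71,110,-4],
    [-52,106,110,-6],
    [-70,142,110,-8.5],
    [-88,178,110,-8.5],
    [-106,214,110,-8.5],
    [-127,256,110,-8.5],
    [-127,256,90,-8.5],
    [-127,256,85,-8.5],
    [-127,256,85,-8.5]
  ]
}}

```text
time: 20.85
tool_pos: [489.6, 148.6, 101.7]
tcp_rot: [1.496, 1.543, 3.123]
contact_force: [0.5, 0.0, -0.9]
grip_width: 11.7
```

```bash
python3 - <<'E'
from h import *
held("green",18,"pics/w12.png",(100,100,460,262))
E
```

```text
[489.6 148.6 101.7] zyaw 93.25 11.704525676489263 [ 0.5  0.  -0.9] nest [491.  149.4]
held grip [479.2 148.6] yaw 3.15 err 0.455
```

View pics/w12.png

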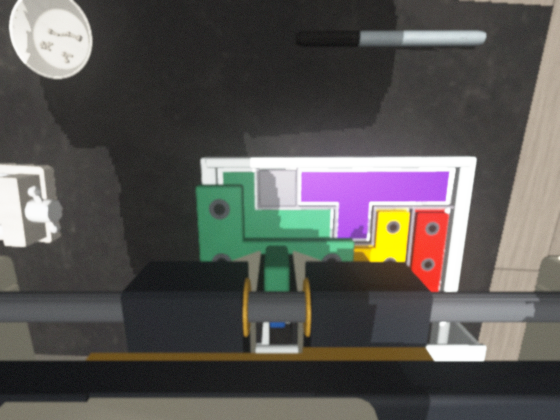

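Green is held square. I'll take its bar end edge (row 185, columns 197–242) to get its x offset.

```bash
python3 - <<'E'
from h import *
kw=cam("wrist"); w=cv2.imread("pics/w12.png")
g=cv2.cvtColor(w,cv2.COLOR_BGR2HSV); print(g[178:192,220]); print(g[230,190:206,2])
for z in (90,91.8,93):
  a,b=px2w(kw,(197,185),z),px2w(kw,(242,185),z); m=(a+b)/2
  c,s=np.cos(TY),np.sin(TY); print(z,a,b,np.linalg.norm(b-a),"grip", m[:2]-np.array([c*-42.5-s*-30.25,s*-42.5+c*-30.25]))
E
```

```text
[[ 90   2 235]
 [ 90   2 236]
 [ 80   3 237]
 [ 70   3 238]
 [ 70   3 233]
 [ 71   9 216]
 [ 73  22 163]
 [ 74  61 118]
 [ 74 115 111]
 [ 74 128 126]
 [ 74 129 134]
 [ 74 125 145]
 [ 75 131 144]
 [ 74 133 142]]
[ 49  43  48  46  45  47  54  64  91 121 131 133 135 135 138 137]
90 [449.8 104.3  90. ] [448.5 127.7  90. ] 23.419466367167008 grip [489.9 148.6]
91.8 [449.5 104.8  91.8] [448.2 127.9  91.8] 23.174086726740214 grip [489.6 148.9]
93 [449.3 105.   93. ] [448. 128.  93.] 23.010500299789015 grip [489.4 149.1]
```

{"op": "carry_out", "data": {
  "rows": [
    [1,0.8,-30,0],
    [1,0.8,-55,0],
    [1,0.8,-66,0],
    [1,0.8,-68,0],
    [1,0.8,-68,0]
  ]
}}

```text
time: 21.32
tool_pos: [492.4, 147.5, 34.4]
tcp_rot: [1.495, 1.544, 3.119]
contact_force: [0.1, -0.6, -1.2]
grip_width: 11.9
```

{"op": "carry_out", "data": {
  "rows": [
    [-0.9,1.8,-2,0],
    [-0.9,1.8,-5,0],
    [-0.9,1.8,-8,0],
    [-0.9,1.8,-10.5,0],
    [-0.9,1.8,-10.5,0]
  ]
}}

```text
time: 21.73
tool_pos: [491.7, 149.4, 24.0]
tcp_rot: [1.493, 1.544, 3.117]
contact_force: [0.8, 0.5, -0.5]
grip_width: 11.9
```

{"op": "carry_out", "data": {
  "rows": [
    [0,0,0,0],
    [0,0,0,0],
    [0,0,0,0],
    [0,0,20,0],
    [0,0,60,0],
    [0,0,100,0],
    [0,0,110,0],
    [0,0,110,0]
  ],
  "hand": 28
}}

```text
time: 22.4
tool_pos: [493.8, 149.8, 137.6]
tcp_rot: [1.423, 1.552, 3.047]
contact_force: [-0.6, 0.6, -0.2]
grip_width: 28.4
```

```bash
python3 - <<'E'
from h import *
ob=get_obs(); print(ob["tool_pos"],zyaw(),ob["joint_positions"],ob["contact_force"])
kw=cam("wrist"); w=capture("wrist"); cv2.imwrite("pics/w13.png",w[:,:,::-1])
for n in("green","yellow","red"): seated(kw,w,n,(100,80,480,258))
k=cam("top"); im=capture("top"); cv2.imwrite("pics/top13.png",im[:,:,::-1])
for n,(u,v,a) in {"purple":(370,180,-167)}.items():
    c=px2w(k,(u,v),8); p,g,e=fit(k,im,n,[c[0],c[1],np.radians(a)],roi=(u-35,v-25,u+35,v+30)); print(n,np.degrees(p[2]),g,"err %.3f"%e)
E
```

```text
[493.8 149.8 137.6] 93.06828940930058 [ 0.1  0.4  1.7  0.   1.1 -1.5] [-0.6  0.6 -0.2]
green seated? [490.7 150. ] [491.  149.4] d [-0.3  0.6] yaw 2.88 err 0.318
yellow seated? [516.6 214. ] [517.4 213.9] d [-0.8  0. ] yaw 3.04 err 0.191
red seated? [546.1 238.4] [546.1 238.6] d [ 0.  -0.2] yaw 3.24 err 0.211
purple -169.01194368351292 [ 642.7 -203.3] err 0.177
```

Green is seated. Now purple.

{"op": "carry_out", "data": {
  "rows": [
    [15,-37,0,2],
    [31,-74,0,4],
    [46,-111,0,6],
    [62,-148,0,8],
    [77,-185,0,8],
    [92,-222,0,8],
    [107,-259,0,8],
    [122,-296,0,8],
    [137,-330,0,8],
    [145,-353,0,8],
    [145,-353,-25,8],
    [145,-353,-25,8]
  ],
  "hand": 26
}}

```text
time: 23.5
tool_pos: [633.4, -204.1, 101.8]
tcp_rot: [1.336, 1.535, 3.098]
contact_force: [-1.9, 0.0, -1.6]
grip_width: 26.0
```

```bash
python3 - <<'E'
from h import *
ob=get_obs(); print(ob["tool_pos"],zyaw(),ob["contact_force"])
kw=cam("wrist"); w=capture("wrist"); cv2.imwrite("pics/w14.png",w[:,:,::-1])
p,g,e=fit(kw,w,"purple",[628.4,-208.7,-2.95,-15.],roi=(120,80,450,262)); print(p,np.degrees(p[2]),g,e)
p,g,e=fit(kw,w,"purple",[628.4,-208.7,-2.95,-15.],roi=(120,80,450,250)); print(p,np.degrees(p[2]),g,e)
E
```

```text
[ 633.4 -204.1  101.8] 100.90623537125167 [-1.9  0.  -1.6]
[ 630.9 -209.3   -2.9  -14.7] -168.49170928821553 [ 645.  -203.4] 0.1429231318369832
[ 631.3 -209.6   -2.9  -15. ] -168.2119451559035 [ 645.4 -203.6] 0.1021229868228404
```

View pics/w14.png

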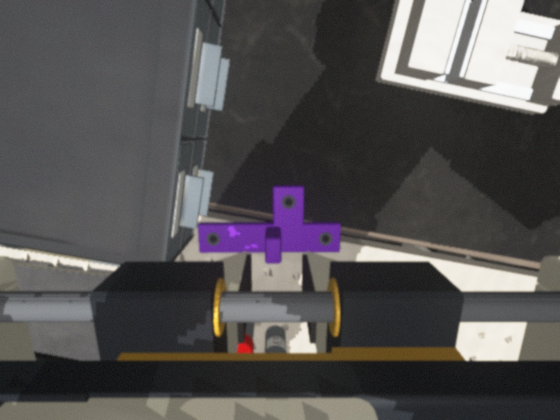

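The wrist view shows the purple fin at (273,245), centred between the fingers, with the box latches clear on the left and the tubes beyond. Going down.

{"op": "carry_out", "data": {
  "rows": [
    [9.5,-0.5,-30,0.5],
    [9.5,-0.5,-60,0.5],
    [10,-0.5,-76,0.5],
    [10,-0.5,-87,0.5],
    [10,-0.5,-87,0.5],
    [10,-0.5,-87,0.5]
  ]
}}

```text
time: 24.05
tool_pos: [643.8, -202.8, 17.1]
tcp_rot: [1.336, 1.535, 3.108]
contact_force: [-0.1, 0.1, -0.9]
grip_width: 25.9
```

{"op": "carry_out", "data": {
  "rows": [
    [0,0,0,0],
    [0,0,0,0],
    [0,0,0,0],
    [0,0,0,0],
    [0,0,0,0]
  ],
  "hand": 5
}}

```text
time: 24.47
tool_pos: [644.7, -203.0, 18.9]
tcp_rot: [1.362, 1.538, 3.134]
contact_force: [1.3, 1.7, 7.2]
grip_width: 12.5
```

Held. I'll lift, come back clear of the instrument, then turn in free air.

{"op": "carry_out", "data": {
  "rows": [
    [0,0,40,0],
    [0,0,80,0],
    [-10,5,115,0],
    [-40,25,125,0],
    [-70,50,125,0],
    [-100,75,125,-5],
    [-130,100,125,-12],
    [-150,130,125,-19],
    [-155,160,125,-26],
    [-160,180,125,-33],
    [-160,200,125,-40],
    [-160,220,125,-47],
    [-160,240,125,-54],
    [-160,260,125,-61],
    [-160,280,125,-68],
    [-160,300,125,-75],
    [-160,320,125,-82],
    [-160,340,125,-89],
    [-160,340,125,-96],
    [-160,340,125,-103]
  ]
}}

```text
time: 26.13
tool_pos: [484.4, 138.0, 144.1]
tcp_rot: [1.356, 1.538, 1.326]
contact_force: [-0.2, -0.7, -1.0]
grip_width: 11.8
```

```bash
python3 - <<'E'
from h import *
ob=get_obs(); print(ob["tool_pos"],zyaw(),ob["joint_positions"],ob["contact_force"],ob["grip_width"])
E
```

```text
[484.4 138.  144.1] -1.690343924292771 [0.1 0.4 1.7 0.  1.  0.1] [-0.2 -0.7 -1. ] 11.776666033180648
```

{"op": "carry_out", "data": {
  "rows": [
    [-2,7,0,-7],
    [-4,14,0,-14],
    [-6,21,0,-21],
    [-8,28,0,-28],
    [-11,35,0,-35],
    [-14,42,0,-42],
    [-17,50,0,-49],
    [-20,58,0,-56],
    [-22,66,0,-63],
    [-25,74,0,-70],
    [-27,81,-10,-77],
    [-27,81,-20,-84],
    [-27,81,-30,-85],
    [-27,81,-35,-85],
    [-27,81,-35,-85]
  ]
}}

```text
time: 27.38
tool_pos: [456.6, 218.6, 107.9]
tcp_rot: [1.319, 1.54, -0.191]
contact_force: [-0.5, -0.2, -1.0]
grip_width: 11.8
```

```bash
python3 - <<'E'
from h import *
ob=get_obs(); print(ob["tool_pos"],zyaw(),ob["tcp_rot"],ob["contact_force"],ob["grip_width"])
kw=cam("wrist"); w=capture("wrist"); cv2.imwrite("pics/w15.png",w[:,:,::-1])
for n in("yellow","green","red","blue"): seated(kw,w,n,(20,20,540,258))
E
```

```text
[456.6 218.6 107.9] -86.51599553013239 [ 1.3  1.5 -0.2] [-0.5 -0.2 -1. ] 11.84153159560235
yellow seated? [516.8 213.5] [517.4 213.9] d [-0.6 -0.4] yaw 3.47 err 0.309
green seated? [490.5 150.4] [491.  149.4] d [-0.4  1. ] yaw 1.68 err 0.303
red seated? [545.9 238.2] [546.1 238.6] d [-0.2 -0.4] yaw 3.34 err 0.124
blue seated? [549.6 153. ] [550.9 152.7] d [-1.3  0.3] yaw 3.51 err 0.159
```

View pics/w15.png

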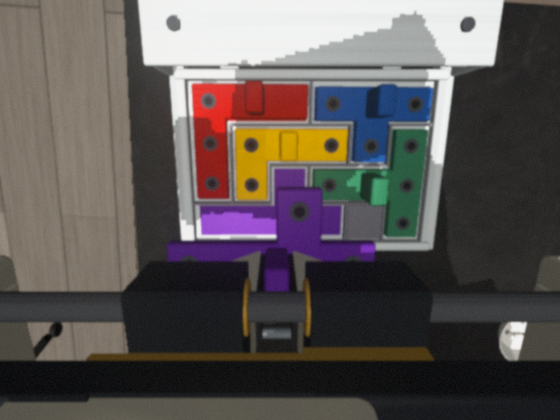

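All four seated brackets look right, and the flipped camera agrees with the nest positions to about 0.5 mm. Lowering purple in two stages.

{"op": "carry_out", "data": {
  "rows": [
    [0,0.9,-30,-0.3],
    [0,0.9,-55,-0.3],
    [0,0.9,-70,-0.3],
    [0,0.9,-73,-0.3],
    [0,0.9,-73,-0.3]
  ]
}}

```text
time: 27.85
tool_pos: [457.0, 219.3, 35.3]
tcp_rot: [1.315, 1.54, -0.199]
contact_force: [-0.1, -0.3, -0.2]
grip_width: 11.6
```

```bash
python3 - <<'E'
from h import *
ob=get_obs(); print(ob["tool_pos"],zyaw())
kw=cam("wrist"); w=cv2.imread("pics/w15.png")[:,:,::-1]
w=capture("wrist"); c=cv2.resize(w[130:270,150:410],None,fx=3,fy=3,interpolation=cv2.INTER_CUBIC); cv2.imwrite("pics/c16.png",c[:,:,::-1])
z=ob["tool_pos"][2]-18.9+8; s,cc=np.sin(TY),np.cos(TY)
# predicted stub tip corners if grip offset is -0.5 along bracket x
for gx in(-.5,):
  g=ob["tool_pos"][:2]+np.array([cc*gx,s*gx])
  for v in((42.5,-24.25),(42.5,.25)):print(w2px(kw,[g[0]+cc*v[0]-s*v[1],g[1]+s*v[0]+cc*v[1],z])) 
m=mask(w,"purple"); print("first rows",[int(np.argmax(m[120:,u])+120) for u in range(270,330,6)])
E
```

```text
[457.  219.3  35.3] -86.7992187801952
[323.  186.4]
[275.6 186.4]
first rows [233, 183, 183, 183, 183, 183, 183, 183, 188, 232]
```

The picture budget is used up, so I'll check numerically on w15, where the held stub tip showed at row 187.

```bash
python3 - <<'E'
from h import *
c=camera_info("wrist"); T=np.eye(4); T[:3,:3]=R.from_euler("xyz",[1.319,1.540,-.191]).as_matrix(); T[:3,3]=[456.6,218.6,107.9]
kw=(np.array(c["camera_matrix"]),T@np.array(c["mount"])); s,cc=np.sin(TY),np.cos(TY)
w=cv2.imread("pics/w15.png"); print(cv2.cvtColor(w,cv2.COLOR_BGR2HSV)[180:194,312].tolist(),w[220,316:328,2])
for gx in(-1.5,-.5,.5,1.5):
  g=np.array([456.6,218.6])+np.array([cc*gx,s*gx]); v=(42.5,-24.25); print(gx,w2px(kw,[g[0]+cc*v[0]-s*v[1],g[1]+s*v[0]+cc*v[1],97.]))
E
```

```text
[[67, 32, 104], [67, 30, 110], [65, 32, 105], [67, 33, 102], [64, 36, 99], [73, 25, 90], [108, 17, 75], [135, 58, 70], [138, 136, 77], [137, 158, 95], [137, 162, 107], [138, 171, 112], [136, 158, 124], [136, 164, 120]] [80 78 77 78 73 70 70 78 75 80 81 80]
-1.5 [323.3 188.5]
-0.5 [323.3 186.6]
0.5 [323.4 184.7]
1.5 [323.5 182.8]
```

Offset confirmed (−0.5 to −0.7 mm). Inserting.

{"op": "carry_out", "data": {
  "rows": [
    [0.2,0.3,-2,0],
    [0.2,0.3,-5,0],
    [0.2,0.3,-8,0],
    [0.2,0.3,-10.5,0],
    [0.2,0.3,-10.5,0]
  ]
}}

```text
time: 28.32
tool_pos: [457.7, 219.8, 25.5]
tcp_rot: [1.339, 1.539, -0.176]
contact_force: [-0.4, -0.4, -0.5]
grip_width: 11.7
```

{"op": "carry_out", "data": {
  "rows": [
    [0,0,-0.5,0],
    [0,0,-0.5,0],
    [0,0,-0.5,0],
    [0,0,-0.5,0],
    [0,0,20,0],
    [0,0,60,0],
    [0,0,100,0],
    [-20,-10,125,0],
    [-40,-20,125,0],
    [-40,-20,125,0],
    [-40,-20,125,0]
  ],
  "hand": 28
}}

```text
time: 29.23
tool_pos: [417.3, 199.6, 151.1]
tcp_rot: [1.354, 1.538, -0.161]
contact_force: [0.3, 0.9, 0.7]
grip_width: 28.1
```

```bash
python3 - <<'E'
from h import *
ob=get_obs(); print(ob["tool_pos"],zyaw(),ob["contact_force"],ob["grip_width"])
kw=cam("wrist"); w=capture("wrist"); cv2.imwrite("pics/w17.png",w[:,:,::-1])
for n in REL: seated(kw,w,n,(20,20,540,258))
# handle in top cam
k=cam("top"); im=capture("top"); m=(cv2.cvtColor(im,cv2.COLOR_RGB2GRAY)<60); m[:,:140]=0;m[:,250:]=0;m[:150]=0
n,l,s,c=cv2.connectedComponentsWithStats(m.astype(np.uint8))
for i in range(1,n):
    if s[i,4]>60: print(s[i],px2w(k,c[i],80))
E
```

```text
[417.3 199.6 151.1] -86.81333290902484 [0.3 0.9 0.7] 28.103799441531223
yellow seated? [516.8 213.9] [517.4 213.9] d [-0.6 -0.1] yaw 2.94 err 0.211
purple seated? [456.4 218.2] [457.  219.6] d [-0.6 -1.4] yaw 3.58 err 0.192
blue seated? [548.9 153.1] [550.9 152.7] d [-2.   0.4] yaw 4.08 err 0.205
green seated? [489.6 150.1] [491.  149.4] d [-1.4  0.7] yaw 2.29 err 0.285
red seated? [545.6 238.1] [546.1 238.6] d [-0.4 -0.5] yaw 2.90 err 0.116
[167 183  39   9 163] [608.7 197.8  80. ]
[237 186  13  24 186] [588.4  78.1  80. ]
[ 140  213  110  134 4949] [393.5 169.9  80. ]
[175 303  17   6  62] [360.3 202.7  80. ]
[140 376  25  16 230] [201.9 259.5  80. ]
```

All five check out (hole/outline fits within about 2 mm, yaw near 3.2°). I'll turn the wrist back in free air, close the fingers, then go behind the handle.

{"op": "carry_out", "data": {
  "rows": [
    [0,0,20,7],
    [0,0,20,14],
    [0,0,20,21],
    [0,0,20,28],
    [0,0,20,35],
    [0,0,20,42],
    [0,0,20,49],
    [0,0,20,56],
    [0,0,20,63],
    [0,0,20,70],
    [0,0,20,77],
    [0,0,20,84],
    [0,0,20,91],
    [0,0,20,98],
    [0,0,20,105],
    [0,0,20,112],
    [0,0,20,119],
    [0,0,20,126],
    [0,0,20,133],
    [0,0,20,140]
  ],
  "hand": 0
}}

```text
time: 31.0
tool_pos: [418.8, 200.1, 169.5]
tcp_rot: [1.377, 1.538, 2.311]
contact_force: [0.4, -0.9, 0.8]
grip_width: 0.3
```

{"op": "carry_out", "data": {
  "rows": [
    [30,0,0,7],
    [60,0,0,14],
    [90,0,0,21],
    [120,0,0,28],
    [150,0,0,35],
    [180,0,0,40],
    [210,0,0,40],
    [222,0,0,40],
    [222,0,0,40],
    [222,0,0,40]
  ]
}}

```text
time: 31.83
tool_pos: [640.8, 200.1, 167.5]
tcp_rot: [1.397, 1.535, 3.029]
contact_force: [0.2, 0.7, -0.6]
grip_width: 0.7
```

Now down behind the handle, watching the force.

{"op": "carry_out", "data": {
  "rows": [
    [0,0,-30,0],
    [0,0,-60,0],
    [0,0,-80,0],
    [0,0,-95,0],
    [0,0,-101,0],
    [0,0,-101,0]
  ]
}}

```text
time: 32.33
tool_pos: [639.1, 200.2, 64.9]
tcp_rot: [1.424, 1.532, 3.057]
contact_force: [0.2, 0.8, 0.1]
grip_width: 0.4
```

{"op": "carry_out", "data": {
  "rows": [
    [-10,0,0,0],
    [-22,-1,0,0],
    [-36,-1.5,0,0],
    [-50,-2,0,0],
    [-64,-3,0,0],
    [-78,-4,0,0],
    [-92,-5,0,0],
    [-106,-5.5,0,0],
    [-118,-6,0,0],
    [-128,-7,0,0],
    [-134,-7,0,0],
    [-136,-7,0,0],
    [-136,-7,0,0]
  ]
}}

```text
time: 33.42
tool_pos: [503.4, 193.5, 65.9]
tcp_rot: [1.408, 1.533, 3.041]
contact_force: [0.3, -0.7, -0.1]
grip_width: 0.4
```

{"op": "carry_out", "data": {
  "rows": [
    [-2,0,0,0],
    [-4,0,0,0],
    [-6,0,0,0],
    [-8,0,0,0],
    [-8,0,0,0]
  ]
}}

```text
time: 33.83
tool_pos: [501.1, 193.5, 66.6]
tcp_rot: [1.311, 1.545, 2.944]
contact_force: [17.1, -0.3, -9.7]
grip_width: 0.4
```

Contact at 17 N looks like the stop. One firmer nudge to confirm.

{"op": "carry_out", "data": {
  "rows": [
    [-3,0,0,0],
    [-6,0,0,0],
    [-8,0,0,0]
  ]
}}

```text
time: 34.08
tool_pos: [501.1, 193.6, 67.2]
tcp_rot: [0.796, 1.561, 2.429]
contact_force: [30.7, -1.9, -22.0]
grip_width: 0.5
```

No travel at 31 N, so it's on the stop. Back off, lift and step aside to verify.

{"op": "carry_out", "data": {
  "rows": [
    [12,0,0,0],
    [16,0,20,0],
    [16,0,60,0],
    [16,0,100,0],
    [16,-40,120,0],
    [10,-80,120,0],
    [5,-120,120,0],
    [0,-160,120,0],
    [-10,-200,120,0],
    [-20,-240,120,0],
    [-30,-280,120,0],
    [-40,-320,120,0],
    [-40,-320,120,0],
    [-40,-320,120,0]
  ]
}}

```text
time: 35.25
tool_pos: [460.5, -128.1, 187.0]
tcp_rot: [0.797, 1.56, 2.425]
contact_force: [-0.6, 0.1, -0.8]
grip_width: 0.2
```

```bash
python3 - <<'E'
from h import *
ob=get_obs(); print(ob["tool_pos"],ob["contact_force"],ob["time"])
k=cam("top"); im=capture("top"); cv2.imwrite("pics/top20.png",im[:,:,::-1])
def handle(im,z=84):
    m=(cv2.cvtColor(np.ascontiguousarray(im),cv2.COLOR_RGB2GRAY)<70).astype(np.uint8); m[:,:150]=0;m[:,232:]=0;m[:170]=0;m[262:]=0
    n,l,s,c=cv2.connectedComponentsWithStats(m)
    for i in range(1,n):
        if s[i,4]>60: print(s[i],px2w(k,c[i],z))
for f in("top0","top13","top20"): print(f); handle(cv2.imread(f"pics/{f}.png")[:,:,::-1])
for n in HUE: print(n,int(mask(im,n)[150:310,130:400].sum()))
# hood front edge vs tray front edge, along a column
print(cv2.cvtColor(im,cv2.COLOR_RGB2GRAY)[255:290,195])
a=cv2.imread("pics/top0.png")[:,:,::-1]
for nm,(x0,y0,x1,y1) in {"tubes":(350,118,392,152),"level":(322,140,342,155),"dish":(270,285,302,315)}.items(): print(nm,np.abs(a[y0:y1,x0:x1].astype(int)-im[y0:y1,x0:x1]).mean())
E
```

```text
[ 460.5 -128.1  187. ] [-0.6  0.1 -0.8] 35.25
top0
[169 214  38   9 182] [542.8 194.3  84. ]
top13
[167 183  39   9 230] [608.5 195.8  84. ]
[186 194  28  68 877] [517. 160.  84.]
[220 218  12  38 196] [504.1 113.6  84. ]
top20
[154 186  11  24 230] [585.9 256.   84. ]
[171 186  46  23 945] [588.2 183.6  84. ]
[223 186   9  20 172] [590.5 111.1  84. ]
[170 244  39   8 175] [481.6 191.2  84. ]
red 0
blue 0
yellow 1
green 21
purple 0
[225 225 225 225 225 225 225 225 225 225 225 225 225 225 117  64  63  62
  61  59  61  64  62  61  68  65  62  63  62  61  61  61  68  62  63]
tubes 2.1986461251167135
level 2.3722222222222222
dish 26.12152777777778
```

```bash
python3 - <<'E'
from h import *
a=cv2.imread("pics/top0.png").astype(int); b=cv2.imread("pics/top13.png").astype(int); print("dish top13",np.abs(a-b)[285:315,270:302].mean())
s0=cv2.imread("pics/side0.png").astype(int); s=capture("side")[:,:,::-1].astype(int); print("dish side",np.abs(s0-s)[168:190,207:233].mean(),"tubes side",np.abs(s0-s)[298:335,255:290].mean())
print(get_obs()["contact_force"]); close_job()
E
```

```text
dish top13 18.961458333333333
dish side 32.54079254079254 tubes side 1.7225225225225225
[ 0.5 -0.3 -0.1]
the job is handed in; nothing more can be done
```

```bash
python3 - <<'E'
from h import *
print("start",px2w(cam("top"),(286,300),13))
c=camera_info("wrist")
for rot,pos,uv in (([1.496,1.543,3.123],[489.6,148.6,101.7],(50,38)),([1.691,1.549,3.106],[428.3,-87.1,101.8],(367,122))):
    T=np.eye(4);T[:3,:3]=R.from_euler("xyz",rot).as_matrix();T[:3,3]=pos
    print(px2w((np.array(c["camera_matrix"]),T@np.array(c["mount"])),uv,13))
E
```

```text
the job is handed in; nothing more can be done
```

I opened the hood to its end stop, seated all five brackets in their nests, shut the hood again, and handed the job in at about 35 s. No verdict was reported.

- **Brackets:** red, yellow, blue, green and purple each ended at nest height with almost no contact force. Yellow first caught on a rib at about 24 N and went in after a 2 mm shift back. In the last wrist picture before shutting, all five measured within about 2 mm of their nest points, with yaws of 2.3–4.1° against the tray's 3.2°.
- **Hood:** on shutting it did not move under 31 N. The top camera showed the handle travelling about 127 mm, or roughly 129 mm after my estimate of a viewing bias, out of 130 mm. That puts it within about 1–3 mm of shut. The robot was clear of everything, with the force near zero.
- **Bystanders:** the tubes and the level look unchanged in the top view, and the tubes also in the side view.
- **Unresolved check:** the screw dish area differed from the start in both the top and side pictures. I put this down to the arm or its shadow, since the tool never worked near the dish. My attempt to confirm its position came after hand-in and was refused.
- **Viewing limit:** the last pictures of the seated brackets and the shut hood were checked only numerically, because the 16-picture limit was reached.

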